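Return the screwdriver and latch the keeper bar

TASK

Put the loose yellow screwdriver back in the screwdriver rack: lay it down in the empty slot marked with the yellow strip, handle fully down on both saddles and blade pointing the same way as the other two, its handle lined up with theirs. Then take the keeper bar by its orange knob, or push it, and swing it shut across the handles until it snaps past its spring catch and stays against the stop. Leave the red and green screwdrivers in their slots and do not disturb the other things on the bench.

Things in the scene. Friction and masses are not known exactly. Their poses are not given: they have to be found in the camera images.
- rack: Screwdriver rack, fixed: blue base 225 x 210 x 12 mm (x -75 to +150). Three slots along its x at y = -52, 0, +52 mm, each a pair of grey saddles 12 mm thick at x = -42 and +42 mm. Notches 31 mm wide with sloped lead-ins, floor 30 mm, ridges 48 mm above the bench. Origin at bench level under the middle of the centre slot; x points the way the blades lie, z up.
- strip: Flat yellow marking strip (30 mm wide, 2 mm thick, on the base plate, 12 mm above the bench) in the one empty slot. Origin at its underside, on the slot's centre line midway between the two saddles; x along the slot like the rack's x.
- driver: The loose yellow screwdriver, 202 mm long, about 120 g: square rounded handle 110 x 24 x 24 mm with black bands, then a round steel shaft 7 mm thick and 90 mm long. Origin at the middle of the handle's underside; x points from handle to blade, z up as it lies.
- driver_mid (a point): Middle of the yellow screwdriver's handle, on its axis (12 mm above its underside, 55 mm from each handle end). When lying home in the slot it is straight above the strip's origin, 42 mm above the bench.
- driver_tip (a point): Blade tip of the yellow screwdriver, on its axis, 147 mm from driver_mid.
- driver_red: Red screwdriver of the same size and shape, lying in one of the other slots (origin at the middle of its handle's underside, 30 mm above the bench; x towards the blade). Leave it.
- driver_green: Green screwdriver of the same size and shape, lying in the other slot. Leave it.
- keeper (a joint): Angle of the keeper bar (rad) about a vertical hinge: 0 = shut on its stop, lying along the rack's -y across the handles at x = +42 mm; 1.57 = pointing along the rack's +x, clear of the slots; at most 2.0. Catch: a spring ball on a dark block at the rack's -y side; the bar meets it near 0.09, tops it at 0.042, then snaps to 0. Takes 2 to 5 N at the knob. Elsewhere the bar stays where left.
- keeper_knob (a point): Centre of the top of the orange knob, an upright cylinder 20 mm in diameter and 40 mm tall (70 to 110 mm above the bench) on the bar, 165 mm from the hinge axis. The bar is aluminium, 16 mm wide, 200 mm long, 60 to 70 mm above the bench, 6 mm over the handles when shut.
- keeper_hinge (a point): Top of the keeper bar's hinge (79 mm above the bench), on its vertical axis, at rack x = +42, y = +90 mm.
- spool: Bystander: grey solder spool standing on end, 62 mm in diameter, 50 mm tall, origin at centre of its underside.
- bin: Bystander: open blue parts bin 150 x 100 x 70 mm, origin at centre of its underside.
- meter: Bystander: black hand-held test meter lying flat, 170 x 85 x 40 mm, origin at centre of its underside.
- catch_ball_center (a point): Centre of the brass ball of the spring catch, 16 mm in diameter, 49 mm above the bench, under the keeper bar's free end when shut.
Mind the look-alikes: they are no part of the job. Of the things like the driver, leave any that is blue; of the rest the larger one is meant.

How it is judged:
By the outcome, as a careful person would: the job done as asked, in the order asked, and still so for the second after the job is handed in, with the robot touching nothing.
It also fails if it takes over 64 s, if anything falls off the work surface, if the arm or the gripper's body presses on something with over 40 N, if the wrist force passes 120 N, or if a joint passes its speed limit or range.

ROBOT

A 7-joint arm with a two-finger parallel gripper is mounted at the origin on the work surface. World frame = base frame: x ahead of the robot, y to its left, z up, the work surface at z = 0. Lengths are in m, angles in rad, forces in N, time in s.
With the tool pointing down it reaches from about 0.4 to 0.85 m from the base axis. Payload 10.4 kg.
Tool frame: the origin (TCP) lies midway between the tips of the shut fingers; the grasp point (between the pads) lies r.grip_point_offset behind it (r.grip_point_offset is the distance from the TCP to the grasp point, in m); z points along the fingers, y is the line along which they close (so a half turn about z gives the same grasp; the last joint's range is limited). The gripper opens to 87 mm and grips with 3 to 60 N. Pads are 19 mm wide; open, the fingers measure 117 mm over their backs; the gripper's body (75 mm by 190 mm) begins 51 mm behind the grasp point.
Start: joints at [-0.023, 0.332, -0.065, 1.46, 0.022, 1.35, -0.088], TCP at [0.625, 0, 0.223] pointing down, gripper open.
Joint ranges: [-2.6, 2.6], [-0.5, 2.12], [-1.47, 1.34], [0.16, 2.42], [-1.27, 4.41], [0.06, 2.06], [-2.6, 2.6]. Speed limits (rad/s): [2.22, 2.22, 2.79, 2.79, 3.14, 3.14, 3.14].

INTERFACE

Orientations are given as a unit quaternion [x, y, z, w].
In Python, from bench import r gives the robot as it stands.
- The arm moves only by the tool play_rows, never from a script. Its arguments are lists of equal length, an entry for each row: "claw": the closure, from 0 (fully open) to 1 (shut); "delta_pos": the shift along the tool's x, y, z scaled (see below), a list of three; "delta_rot": the turn, a rotation vector about the tool's x, y, z scaled (see below), a list of three. A call has 1 to 8 rows; each row shifts and turns the commanded pose from where the row before left it, along the tool's axes as they then stand; what a row does not reach is not made up. The controller multiplies each number of a shift by 200 mm and each number of a turn by pi rad. A row lasts 1/10 s, in which the tool goes at most 50 mm and 8.59 degrees, less where a joint would pass 70% of its speed; a pose out of reach is approached as far as the arm can. A call with a number of a shift or a turn outside -1 to 1 is refused whole. A call with a gripper value outside its range is refused whole. The fingers move at their own pace and stop on an object; "squeeze" is the grip in N (left out, the last holds). Time passes only in rows, so rows that do not move let the fingers close. It gives the time, the measured TCP pose, the force, the opening and the grip force at its end, in the units of the state.
- r.read_state(): the state, without advancing time (a new reading comes with each control period).
- r.camera(name): name is "scene" or "side" or "wrist"; returns a dict with "pixels" (384x512x3 uint8, red, green, blue), "camera_matrix" (3x3 intrinsics, pixels), "cam_to_world" (4x4, takes a point from camera to world coordinates); the wrist camera has in their place "hand_eye" (4x4, takes a point from camera to tool coordinates, whose origin is the TCP and whose axes are the flange's). Camera axes: x right, y up, looking along -z (the intrinsics and any distortion apply to the point x, -y, -z); pixel columns grow to the right and rows downward; lengths in m; the calibration is good to about 2 mm. The wrist camera is an equidistant fisheye: a pixel r from the principal point sees the ray r / f radians off the axis. A picture is of the moment at which its call begins: read the wrist's pose just before it. There is no depth.
- r.close_job(): hands the job in; it is judged then, once.
The state is a dict: "time": time; "joint_positions": joint angles; "joint_vel": joint speeds; "joint_torque": joint torques, N m; "ee_pos": TCP position; "eef_rot": TCP orientation; "ft_force": force on the tool from outside, world axes, zero at the start; "torque": the same for the moment, N m; "width": finger opening in m; "grip_force": force on a finger pad.
Only numpy, scipy, OpenCV 4.12 (cv2) and the standard library are available. Lean on these libraries where they do the work, as an engineer would, in place of code of your own. Each camera call takes 0.05 s, during which the arm holds its last target. There are 200 camera calls.

## Working session

There is one attempt and no reset: what is moved stays moved. The work goes in short steps, Python scripts to look and compute and a tool call to move; the robot and the scene stay as the last step left them, time stands still between calls to the robot, and variables do not carry over. Pictures are saved under pics/ and viewed, at most 10 in all, crops included, and the job is handed in when it is done.

Besides the shell and the picture viewer there is one more tool, called as name(argument=value, ...), one argument or row to a line, values as JSON. play_rows: Moves the arm, as the interface text tells. Shifts and turns lie within -1 to 1; 1 stands for 200 mm of shift or pi rad of turn. Its arguments: {"type":"object","properties":{"claw":{"type":"array"},"delta_pos":{"type":"array"},"delta_rot":{"type":"array"},"squeeze":{"type":"number"}},"required":["claw","delta_pos","delta_rot"]}

```bash
mkdir -p pics; ls
cat > h.py <<'E'
import numpy as np, cv2
from bench import r
from scipy.spatial.transform import Rotation as R
def snap(n,f):
    s=r.read_state(); c=r.camera(n); np.savez('pics/'+f+'.npz',ee=s['ee_pos'],q=s['eef_rot'],**{k:np.array(v) for k,v in c.items() if v is not None})
    cv2.imwrite('pics/'+f+'.png',np.array(c['pixels'])[:,:,::-1]); return c,s
E
python3 - <<'E'
from h import *
for n in ['scene','side','wrist']:
    c,s=snap(n,n+'0')
    print(n,{k:(np.round(np.array(v),4).tolist() if k!='pixels' else 0) for k,v in c.items()})
print(s, r.grip_point_offset)
a=[cv2.imread(f'pics/{n}0.png') for n in ['scene','side']]
cv2.imwrite('pics/w.png',cv2.resize(cv2.imread('pics/wrist0.png'),(800,600)))
for n,i in zip(['scene','side'],a): cv2.imwrite(f'pics/{n}0b.png',cv2.resize(i,(800,600),interpolation=cv2.INTER_CUBIC))
E
```

```text
pics
scene {'pixels': 0, 'camera_matrix': [[479.1644, 0.0, 256.7523], [0.0, 479.1644, 192.7553], [0.0, 0.0, 1.0]], 'cam_to_world': [[0.8643, -0.3608, 0.3504, 1.0374], [0.5029, 0.6044, -0.6179, -0.9384], [0.0112, 0.7103, 0.7038, 1.1275], [0.0, 0.0, 0.0, 1.0]]}
side {'pixels': 0, 'camera_matrix': [[376.0901, 0.0, 252.7643], [0.0, 376.0901, 188.957], [0.0, 0.0, 1.0]], 'cam_to_world': [[-0.8509, 0.344, -0.3971, 0.1127], [-0.5252, -0.5766, 0.6259, 0.6185], [-0.0137, 0.7411, 0.6713, 0.7499], [0.0, 0.0, 0.0, 1.0]]}
wrist {'pixels': 0, 'camera_matrix': [[297.3186, 0.0, 255.1142], [0.0, 297.3186, 197.8371], [0.0, 0.0, 1.0]], 'hand_eye': [[-0.0006, 0.9669, 0.2552, 0.0694], [1.0, 0.0005, 0.0004, 0.0006], [0.0002, 0.2552, -0.9669, -0.1618], [0.0, 0.0, 0.0, 1.0]]}
{'time': 0.1, 'joint_positions': array([-0.02260176,  0.33282256, -0.06469597,  1.46083835,  0.02164877,
        1.34987899, -0.08851842]), 'joint_vel': array([ 0.00054923, -0.00247425,  0.00085326, -0.00151451,  0.00034485,
       -0.00037293,  0.00143866]), 'joint_torque': array([ 3.16136166e-04, -6.24538064e+01,  2.38312193e-02, -3.90717781e+01,
       -6.15657773e-02,  3.65302863e-02,  4.60620026e-05]), 'ee_pos': array([ 6.24669531e-01, -2.04595714e-05,  2.21833887e-01]), 'eef_rot': array([ 7.07103440e-01,  7.07109846e-01, -4.77253036e-04, -4.04116589e-04]), 'ft_force': array([-0.55515467, -0.2364084 , -0.09906663]), 'torque': array([-0.00736511,  0.01376331, -0.02860432]), 'grip_force': 0.0, 'width': 0.0868939241439335} 0.0187
```

View pics/scene0b.png

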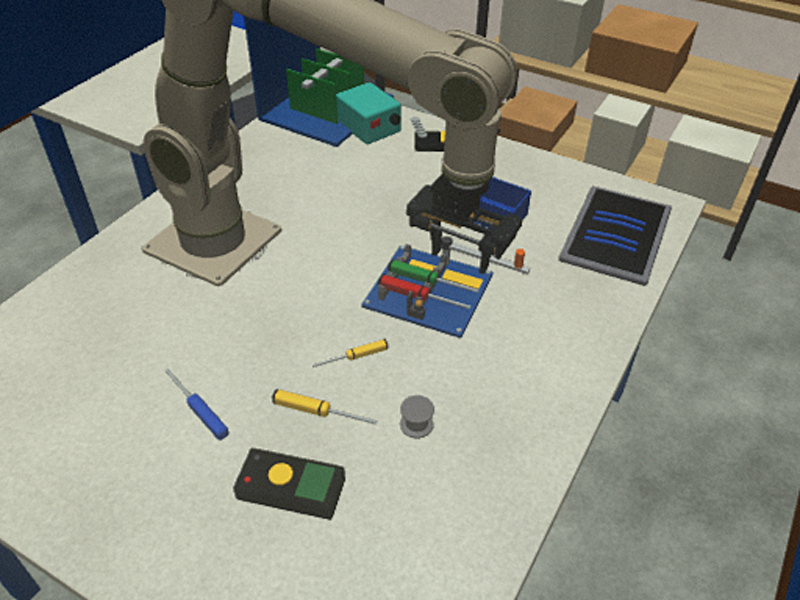

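View pics/side0b.png

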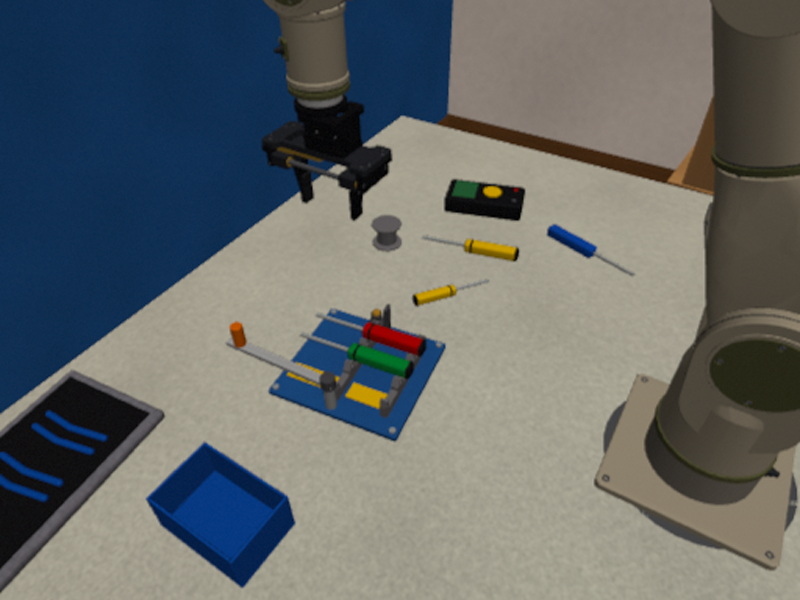

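View pics/w.png

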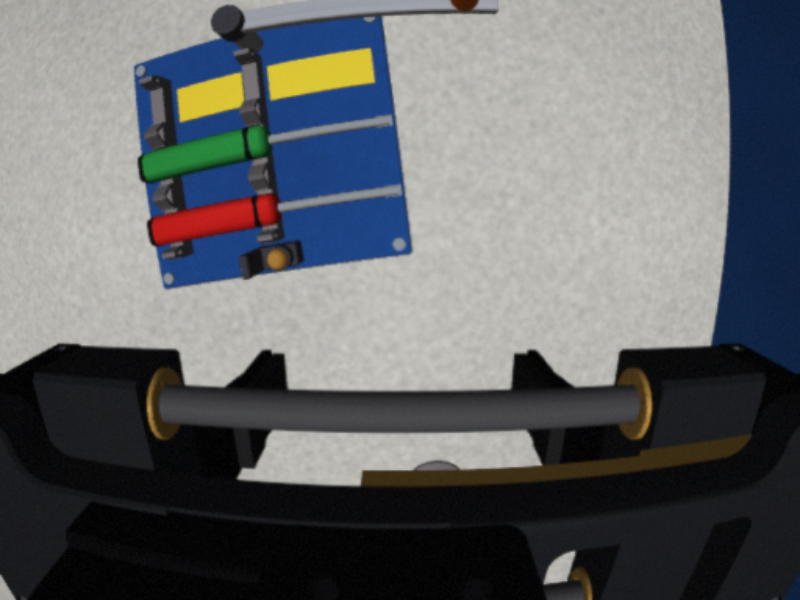

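Scene view (800 px scale): the rack is near (430,290), with its empty slot (yellow strip) on the far side, the hinge at (447,243) and the knob at (519,257). Three loose drivers could be meant: large yellow (300,402), small yellow (367,350) and blue (207,415). Blue is excluded, and of the two yellow ones the larger is at (300,402). I'll measure now and confirm that in a crop.

```bash
cat >> h.py <<'E'
from scipy.optimize import least_squares
class V:
    def __init__(s,f):
        d=np.load('pics/'+f+'.npz'); s.img=d['pixels']; s.K=d['camera_matrix']; s.fe='hand_eye' in d
        if s.fe:
            T=np.eye(4); T[:3,:3]=R.from_quat(d['q']).as_matrix(); T[:3,3]=d['ee']; s.T=T@d['hand_eye']
        else: s.T=d['cam_to_world']
    def proj(s,P):
        p=(np.atleast_2d(P)-s.T[:3,3])@s.T[:3,:3]; p=p*[1,-1,-1]
        if s.fe:
            n=np.linalg.norm(p[:,:2],axis=1); th=np.arctan2(n,p[:,2]); u=p[:,:2]/n[:,None]*th[:,None]
        else: u=p[:,:2]/p[:,2:]
        return u*s.K[0,0]+s.K[:2,2]
def rackpts(a,P):  # a=x,y,z,yaw
    P=np.atleast_2d(P); return R.from_euler('z',a[3]).apply(P)+a[:3]
def tri(obs):  # [(V,px)]
    return least_squares(lambda p:np.concatenate([(v.proj(p)[0]-q)/(1 if v.fe else 1) for v,q in obs]),[.6,0,.03])
def blob(img,lo,hi,minA=30):
    m=cv2.inRange(cv2.cvtColor(img,cv2.COLOR_RGB2HSV),lo,hi); m=cv2.morphologyEx(m,cv2.MORPH_CLOSE,np.ones((3,3)))
    n,l,st,c=cv2.connectedComponentsWithStats(m)
    return [(st[i,4],c[i].round(1).tolist(),[np.round(t,1) for t in cv2.minAreaRect(np.argwhere(l==i)[:,::-1].astype(np.float32))]) for i in range(1,n) if st[i,4]>=minA]
E
python3 - <<'E'
from h import *
S,D,W=V('scene0'),V('side0'),V('wrist0')
k=.64
C={'a':[-.075,.105,.012],'b':[-.075,-.105,.012],'c':[.15,-.105,.012],'d':[.15,.105,.012]}
obs=[(W,'a',(135,65)),(W,'b',(163,288)),(W,'c',(411,252)),(S,'b',(362,305)),(S,'c',(460,335)),(D,'a',(395,437)),(D,'d',(272,392)),(D,'b',(443,345))]
f=lambda a:np.concatenate([v.proj(rackpts(a,C[n]))[0]-np.array(p)*k for v,n,p in obs])
o=least_squares(f,[.6,.2,0,.1],loss='soft_l1'); print('rack',o.x.round(4)); print(f(o.x).reshape(-1,2).round(1).tolist())
for n,v in (('S',S),('D',D)): print(n,blob(v.img,(20,120,90),(35,255,255)))
for n,ps in dict(driver_handle=((300,402),(491,249)),tip=((376,422),(423,237)),rear=((274,397),(517,254)),spool=((417,402),(386,222)),knob=((519,250),(236,325)),hinge=((447,241),(328,378))).items():
    t=tri([(S,np.array(ps[0])*k),(D,np.array(ps[1])*k)]); print(n,t.x.round(4),round(t.cost,2))
cr=S.img[210:300,150:290]; cv2.imwrite('pics/crop.png',cv2.resize(cr[:,:,::-1],None,fx=5,fy=5,interpolation=cv2.INTER_CUBIC))
E
```

```text
rack [ 0.473   0.1034 -0.0047  0.1269]
[[-1.3, -0.1], [0.5, 0.1], [0.0, -0.0], [-1.1, 0.3], [0.4, 1.2], [-0.4, 1.8], [-3.6, -0.5], [1.2, -0.3]]
S [(np.int32(58), [269.7, 169.1], [array([269.9, 169.2]), array([15.9,  3.7]), np.float64(17.1)]), (np.int32(157), [295.6, 178.1], [array([295.5, 178.1]), array([24.6,  6.5]), np.float64(15.9)]), (np.int32(163), [234.3, 223.3], [array([234.2, 223.3]), array([ 6.5, 25.6]), np.float64(73.6)]), (np.int32(326), [192.8, 257.5], [array([192.7, 257.5]), array([35.2,  9.3]), np.float64(14.6)]), (np.int32(186), [179.1, 303.0], [array([179., 303.]), array([13.4, 16.1]), np.float64(63.4)])]
D [(np.int32(72), [314.7, 122.2], [array([314.5, 122.5]), array([ 7., 11.]), np.float64(90.0)]), (np.int32(276), [313.3, 159.2], [array([313.2, 159.2]), array([33. ,  8.7]), np.float64(10.6)]), (np.int32(182), [278.7, 188.0], [array([278.9, 187.9]), array([ 7.2, 25.4]), np.float64(74.7)]), (np.int32(38), [192.6, 242.1], [array([193.8, 242.9]), array([21.9,  2. ]), np.float64(23.2)]), (np.int32(239), [233.9, 252.6], [array([234. , 252.6]), array([24.8, 10.4]), np.float64(20.0)])]
driver_handle [ 0.4545 -0.2869  0.0136] 0.07
tip [ 0.5973 -0.2533  0.0115] 0.89
rear [ 0.4041 -0.301   0.0113] 0.21
spool [ 0.6564 -0.2063  0.0571] 0.28
knob [0.665  0.2076 0.1122] 0.15
hinge [0.5028 0.1961 0.0745] 0.61
```

View pics/crop.png

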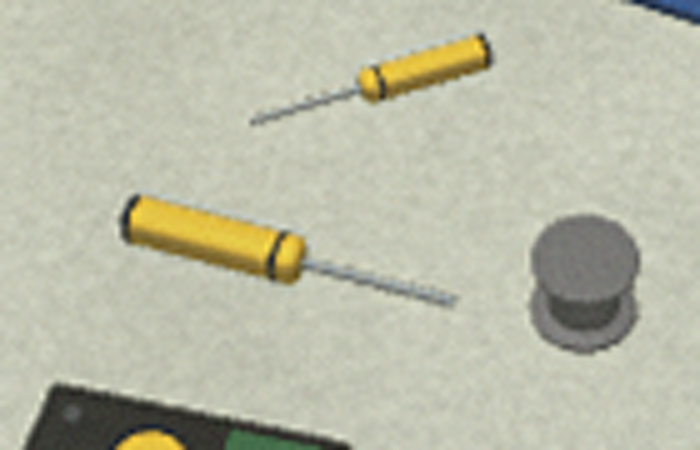

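The crop confirms it: the lower-left yellow driver (crop (213,240), scene 512 px (193,257)) is clearly larger than the other yellow one. Its axis is at about (0.4545, -0.288), yaw about 0.24. I'll move above it.

play_rows(
  claw=[0,0,0,0,0,0,0,0],
  delta_pos=[
    [-0.18,-0.116,0],
    [-0.18,-0.116,0],
    [-0.18,-0.116,0],
    [-0.18,-0.116,0],
    [-0.18,-0.116,0],
    [-0.18,-0.116,0],
    [-0.18,-0.116,0],
    [-0.18,-0.116,0],
  ],
  delta_rot=[
    [0,0,0],
    [0,0,0],
    [0,0,0],
    [0,0,0],
    [0,0,0],
    [0,0,0],
    [0,0,0],
    [0,0,0],
  ],
)

```text
time: 0.95
ee_pos: [0.4381, -0.2892, 0.2225]
eef_rot: [0.707, 0.707, 0.0, 0.0]
ft_force: [0.9, 0.1, -0.1]
width: 0.087
grip_force: 0.0
```

play_rows(
  claw=[0,0,0,0,0,0,0,0],
  delta_pos=[
    [0,0,0],
    [0,0,0],
    [0,0,0],
    [0,0,0],
    [0,0,0],
    [0,0,0],
    [0,0,0],
    [0,0,0],
  ],
  delta_rot=[
    [0,0,0.047],
    [0,0,0.047],
    [0,0,0.047],
    [0,0,0.047],
    [0,0,0.047],
    [0,0,0.047],
    [0,0,0.047],
    [0,0,0.047],
  ],
)

```text
time: 1.75
ee_pos: [0.4393, -0.2879, 0.2223]
eef_rot: [0.982, 0.191, -0.0, -0.0]
ft_force: [-0.2, -1.2, 0.7]
width: 0.0872
grip_force: 0.0
```

play_rows(
  claw=[0,0,0],
  delta_pos=[
    [0,0,0],
    [0,0,0],
    [0,0,0],
  ],
  delta_rot=[
    [0,0,0.047],
    [0,0,0],
    [0,0,0],
  ],
)

```text
time: 2.05
ee_pos: [0.4394, -0.2879, 0.2224]
eef_rot: [0.992, 0.123, -0.0, -0.0]
ft_force: [-0.0, 0.1, 0.6]
width: 0.0869
grip_force: 0.0
```

Run:
```python
from h import *
c,s=snap('wrist','wrist1'); W=V('wrist1')
print(blob(W.img,(20,120,90),(35,255,255)))
cv2.imwrite('pics/w1.png',cv2.resize(W.img[:,:,::-1],(800,600),interpolation=cv2.INTER_CUBIC))
d=np.array([np.cos(.243),np.sin(.243),0]);m=np.array([.4546,-.2885,.012])
print(W.proj([m,m-.055*d,m+.055*d,m+.147*d])/.64)
```

```text
[(np.int32(445), [5.4, 42.6], [array([ 4.2, 45. ]), array([11.7, 50.6]), np.float64(9.5)]), (np.int32(792), [134.3, 108.9], [array([134.7, 108.8]), array([58.5, 14.6]), np.float64(51.7)]), (np.int32(1516), [258.2, 161.7], [array([258.2, 161.5]), array([18.6, 83.3]), np.float64(1.6)]), (np.int32(749), [394.8, 143.4], [array([395., 143.]), array([32., 28.]), np.float64(90.0)])]
[[403.78099416 257.7771984 ]
 [403.41752478 323.06757189]
 [404.09125831 189.64442618]
 [404.44482061  77.03485576]]
```

View pics/w1.png

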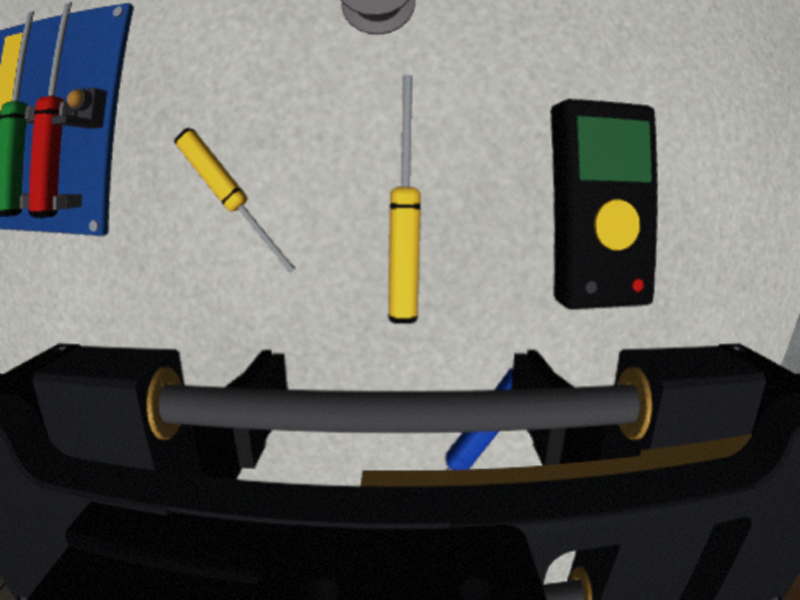

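The wrist view shows the large yellow driver at (404,255), tip at (407,75) and butt at (403,322). The meter is about 120 mm to its right, the small yellow one to its left, and blue partly behind the fingers at (480,430).

```bash
cat > drv.py <<'E'
from h import *
S,D,W=V('scene0'),V('side0'),V('wrist1'); k=.64
t=tri([(S,np.array((376,422))*k),(D,np.array((423,237))*k),(W,np.array((407,75))*k)]); print('tip',t.x.round(4),t.cost)
b=tri([(S,np.array((274,397))*k),(D,np.array((517,254))*k),(W,np.array((403,321))*k)]); print('rear',b.x.round(4),b.cost)
# plane fit at z=.012
f=lambda a:np.concatenate([(W.proj([a[0]+L*np.cos(a[2]),a[1]+L*np.sin(a[2]),z])[0]-np.array(p)*k) for L,z,p in ((.147,.012,(407,75)),(-.055,.014,(403,322)),(0.047,.012,(405,203)),(0.057,.012,(405,187)))])
o=least_squares(f,[.454,-.288,.24]); print(o.x.round(4),f(o.x).round(1))
bl=tri([(S,np.array((222,433))*k),(D,np.array((551,233))*k)]); d=bl.x-[*o.x[:2],0]
c,s=np.cos(o.x[2]),np.sin(o.x[2]); print('blue butt rel driver',c*d[0]+s*d[1],-s*d[0]+c*d[1],d[2])
# rack refine with wrist1
R0=np.load
E
python3 drv.py
```

```text
tip [ 0.599  -0.2545  0.0123] 1.2355885398809086
rear [ 0.4031 -0.3009  0.0116] 0.3437516650206576
[ 0.4547 -0.2887  0.2313] [-0.1  1.3 -0.1  1.1  0.  -2.2  0.1  0. ]
blue butt rel driver -0.10900292144213759 -0.10010372960401998 0.006561395000224242
```

play_rows(
  claw=[0,0,0,0,0,0,0,0],
  delta_pos=[
    [0.072,0.02,0],
    [0,0,0.2],
    [0,0,0.2],
    [0,0,0.2],
    [0,0,0.2],
    [0,0,0.15],
    [0,0,0.08],
    [0,0,0],
  ],
  delta_rot=[
    [0,0,0.005],
    [0,0,0],
    [0,0,0],
    [0,0,0],
    [0,0,0],
    [0,0,0],
    [0,0,0],
    [0,0,0],
  ],
)

```text
time: 2.9
ee_pos: [0.4527, -0.2875, 0.0142]
eef_rot: [0.993, 0.114, -0.002, -0.001]
ft_force: [0.4, -0.4, 0.5]
width: 0.0871
grip_force: 0.0
```

play_rows(
  claw=[0,0,0],
  delta_pos=[
    [0,0,0.03],
    [0,0,0.03],
    [0,0,0],
  ],
  delta_rot=[
    [0,0,0],
    [0,0,0],
    [0,0,0],
  ],
)

```text
time: 3.2
ee_pos: [0.4545, -0.2884, 0.0046]
eef_rot: [0.994, 0.113, 0.0, 0.0]
ft_force: [-0.1, 0.0, -0.1]
width: 0.0869
grip_force: 0.0
```

play_rows(
  claw=[1,1,1,1,1,1,1,1],
  delta_pos=[
    [0,0,0],
    [0,0,0],
    [0,0,0],
    [0,0,0],
    [0,0,0],
    [0,0,0],
    [0,0,0],
    [0,0,0],
  ],
  delta_rot=[
    [0,0,0],
    [0,0,0],
    [0,0,0],
    [0,0,0],
    [0,0,0],
    [0,0,0],
    [0,0,0],
    [0,0,0],
  ],
  squeeze=20,
)

```text
time: 4.0
ee_pos: [0.4544, -0.2884, 0.0046]
eef_rot: [0.994, 0.113, 0.0, -0.0]
ft_force: [-0.8, -0.6, -0.5]
width: 0.031
grip_force: 0.0
```

play_rows(
  claw=[1,1,1,1],
  delta_pos=[
    [0,0,0],
    [0,0,0],
    [0,0,0],
    [0,0,0],
  ],
  delta_rot=[
    [0,0,0],
    [0,0,0],
    [0,0,0],
    [0,0,0],
  ],
  squeeze=25,
)

```text
time: 4.4
ee_pos: [0.4544, -0.2884, 0.0045]
eef_rot: [0.994, 0.113, 0.0, -0.0]
ft_force: [-0.2, 0.4, -0.8]
width: 0.0237
grip_force: 25.0
```

play_rows(
  claw=[1,1,1,1,1,1],
  delta_pos=[
    [0,0,-0.05],
    [0,0,-0.2],
    [0,0,-0.2],
    [0,0,-0.2],
    [0,0,-0.2],
    [0,0,0],
  ],
  delta_rot=[
    [0,0,0],
    [0,0,0],
    [0,0,0],
    [0,0,0],
    [0,0,0],
    [0,0,0],
  ],
)

```text
time: 5.0
ee_pos: [0.4568, -0.29, 0.181]
eef_rot: [0.994, 0.113, 0.004, 0.002]
ft_force: [0.4, -0.1, -0.8]
width: 0.024
grip_force: 25.0
```

play_rows(
  claw=[1,1,1,1,1,1,1,1],
  delta_pos=[
    [0.03,-0.108,0],
    [0.055,-0.216,0],
    [0.055,-0.216,0],
    [0.055,-0.216,0],
    [0.055,-0.216,0],
    [0.055,-0.216,0],
    [0.055,-0.216,0],
    [0.055,-0.216,0],
  ],
  delta_rot=[
    [0,0,0],
    [0,0,0],
    [0,0,0],
    [0,0,0],
    [0,0,0],
    [0,0,0],
    [0,0,0],
    [0,0,0],
  ],
)

```text
time: 5.8
ee_pos: [0.462, 0.0476, 0.1747]
eef_rot: [0.994, 0.113, 0.0, 0.0]
ft_force: [1.0, 0.5, -1.2]
width: 0.0241
grip_force: 25.0
```

play_rows(
  claw=[1,1,1,1,1,1,1],
  delta_pos=[
    [0.055,-0.216,0],
    [0.05,-0.216,0],
    [0.03,-0.108,0],
    [0,0,0],
    [0,0,0],
    [0,0,0],
    [0,0,0],
  ],
  delta_rot=[
    [0,0,0],
    [0,0,0],
    [0,0,0],
    [0,0,0.016],
    [0,0,0.016],
    [0,0,0],
    [0,0,0],
  ],
)

```text
time: 6.5
ee_pos: [0.4645, 0.157, 0.1745]
eef_rot: [0.998, 0.063, -0.0, 0.0]
ft_force: [0.3, 0.1, -0.9]
width: 0.0238
grip_force: 25.0
```

Run:
```python
from h import *
c,s=snap('wrist','wrist2'); snap('scene','scene2'); snap('side','side2'); W=V('wrist2'); print(s['ee_pos'],s['eef_rot'],s['width'])
cv2.imwrite('pics/w2.png',cv2.resize(W.img[:,:,::-1],(800,600),interpolation=cv2.INTER_CUBIC))
```

```text
[0.46452373 0.15701066 0.17451264] [ 9.97988508e-01  6.33949924e-02 -5.89859587e-05  9.34538406e-05] 0.023789889714642395
```

View pics/w2.png

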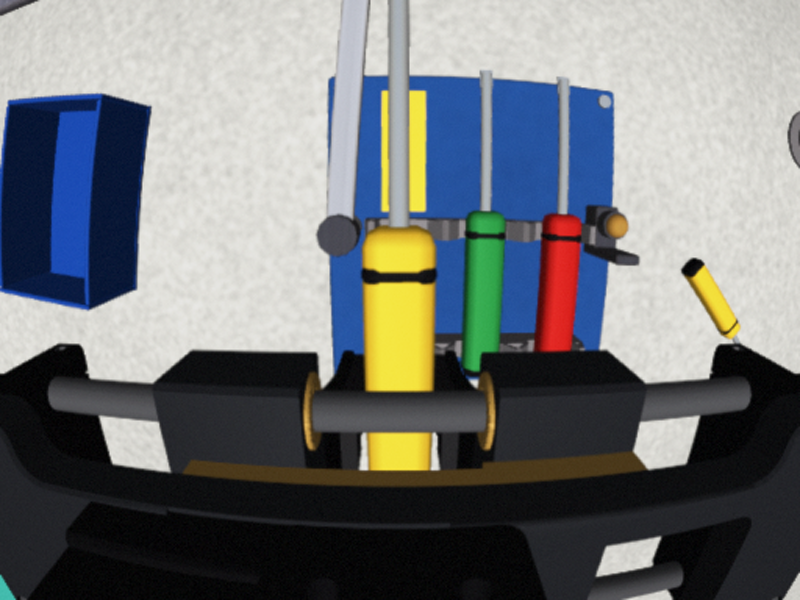

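```bash
cat > rk.py <<'E'
from h import *
k=.64; Vs=dict(S=V('scene0'),D=V('side0'),W=V('wrist0'),X=V('wrist2'))
P=dict(a=(-.075,.105,.012),b=(-.075,-.105,.012),c=(.15,-.105,.012),d=(.15,.105,.012),gt=(.147,0,.042),rt=(.147,-.052,.042),gf=(.057,0,.042),rf=(.057,-.052,.042),gr=(-.055,0,.042),rr=(-.055,-.052,.042),h=(.042,.09,.079))
O=[('W','a',135,65),('W','b',163,288),('W','c',411,252),('S','b',362,305),('S','c',460,335),('D','a',395,437),('D','d',272,392),('D','b',443,345),
('W','gt',391,120),('W','rt',400,190),('W','gf',268,140),('W','rf',278,208),('W','gr',141,168),('W','rr',152,232),('W','h',228,21),
('X','d',330,78),('X','c',613,94),('X','gt',486,72),('X','rt',563,78),('X','gf',486,211),('X','rf',562,214),('X','h',337,233)]
f=lambda a:np.concatenate([Vs[v].proj(rackpts(a,P[n]))[0]-np.array(p)*k for v,n,*p in O])
o=least_squares(f,[.473,.103,0,.127],loss='soft_l1'); print('rack',o.x.round(4))
for q,e in zip(O,f(o.x).reshape(-1,2).round(1)): print(q[:2],e, end='; ')
a=o.x.copy(); a[2]=0; np.save('rack.npy',a)
for vs in ('W','X'):
    Oi=[q for q in O if q[0]==vs]; g=lambda b:np.concatenate([Vs[v].proj(rackpts([b[0],b[1],0,b[2]],P[n]))[0]-np.array(p)*k for v,n,*p in Oi])
    print(vs,least_squares(g,[.473,.103,.127],loss='soft_l1').x.round(4))
print('slot',rackpts(a,[0,.052,.042]))
X=Vs['X']; d=np.load('pics/wrist2.npz'); Rt=R.from_quat(d['q']); tool=lambda p:X.proj(Rt.apply(p)+d['ee'])/k
print('tool yaw',np.arctan2(*Rt.as_matrix()[1::-1,0]))
print('driver front pred',tool([[.057,0,-.0075],[.047,.012,-.0075],[.047,-.012,-.0075],[.1,0,-.0075],[.12,0,-.0075]]))
# keeper
t=tri([(Vs['S'],np.array((519,250))*k),(Vs['D'],np.array((236,325))*k)]).x; u=R.from_euler('z',-a[3]).apply(t-a[:3]); print('knob rack',u,'angle',np.arctan2(u[0]-.042,-(u[1]-.09)))
E
python3 rk.py
```

```text
rack [ 0.4728  0.1024 -0.0031  0.12  ]
('W', 'a') [-1.6 -0.1]; ('W', 'b') [-0.6  0.7]; ('W', 'c') [-0.5  1.8]; ('S', 'b') [-1.5 -0.1]; ('S', 'c') [-0.1  1.1]; ('D', 'a') [-0.6  1.2]; ('D', 'd') [-3.4 -1.5]; ('D', 'b') [ 1.6 -0.7]; ('W', 'gt') [-0.6  0.9]; ('W', 'rt') [-0.9  0.3]; ('W', 'gf') [1.9 0.1]; ('W', 'rf') [ 1.2 -0.4]; ('W', 'gr') [1.9 0.9]; ('W', 'rr') [ 0.8 -0.5]; ('W', 'h') [-2.1 -0.6]; ('X', 'd') [-0.8 -0.7]; ('X', 'c') [ 0.6 -0.6]; ('X', 'gt') [0.  0.2]; ('X', 'rt') [-0.3  1. ]; ('X', 'gf') [-0.8 -1.5]; ('X', 'rf') [-0.8 -1.2]; ('X', 'h') [0. 2.]; W [0.4734 0.1026 0.1209]
X [0.4721 0.1023 0.1208]
slot [[0.46658907 0.15402363 0.042     ]]
tool yaw 0.1268750544180133
driver front pred [[397.63759907 228.7770583 ]
 [433.40005963 258.53889547]
 [361.94481471 258.58077566]
 [397.55010048 100.4839652 ]
 [397.52710186  44.06072552]]
knob rack [0.20340311 0.08145583 0.11216919] angle 1.5179088330925845
```

The view shows the driver held straight over the strip slot, shaft along the strip centre (404,100). Green is at (486,290), red at (560,290) and the hinge at (337,233). The rack fit agrees between views, so I'll correct by about 3 mm and lower.

play_rows(
  claw=[1,1,1,1,1,1,1],
  delta_pos=[
    [0.007,0.015,0],
    [0,0,0.15],
    [0,0,0.15],
    [0,0,0.15],
    [0,0,0.1],
    [0,0,0.05],
    [0,0,0],
  ],
  delta_rot=[
    [0,0,0.002],
    [0,0,0],
    [0,0,0],
    [0,0,0],
    [0,0,0],
    [0,0,0],
    [0,0,0],
  ],
)

```text
time: 7.35
ee_pos: [0.4659, 0.154, 0.0537]
eef_rot: [0.998, 0.06, -0.001, 0.0]
ft_force: [0.0, 0.5, -0.9]
width: 0.0237
grip_force: 25.0
```

play_rows(
  claw=[1,1,1,1],
  delta_pos=[
    [0,0,0.03],
    [0,0,0.03],
    [0,0,0],
    [0,0,0],
  ],
  delta_rot=[
    [0,0,0],
    [0,0,0],
    [0,0,0],
    [0,0,0],
  ],
)

```text
time: 7.75
ee_pos: [0.4666, 0.1545, 0.0428]
eef_rot: [0.998, 0.06, 0.0, -0.0]
ft_force: [-0.1, -0.3, -0.9]
width: 0.024
grip_force: 25.0
```

play_rows(
  claw=[1,1,1,1],
  delta_pos=[
    [0,0,0.015],
    [0,0,0.015],
    [0,0,0],
    [0,0,0],
  ],
  delta_rot=[
    [0,0,0],
    [0,0,0],
    [0,0,0],
    [0,0,0],
  ],
)

```text
time: 8.15
ee_pos: [0.4664, 0.1545, 0.0365]
eef_rot: [0.998, 0.06, -0.0, 0.0]
ft_force: [0.5, 0.6, -0.4]
width: 0.024
grip_force: 25.0
```

play_rows(
  claw=[1,1,1],
  delta_pos=[
    [0,0,0.01],
    [0,0,0],
    [0,0,0],
  ],
  delta_rot=[
    [0,0,0],
    [0,0,0],
    [0,0,0],
  ],
)

```text
time: 8.45
ee_pos: [0.4664, 0.1545, 0.0345]
eef_rot: [0.998, 0.06, 0.0, -0.0]
ft_force: [0.2, -0.4, -1.1]
width: 0.024
grip_force: 25.0
```

play_rows(
  claw=[1,1,1],
  delta_pos=[
    [0,0,0.005],
    [0,0,0],
    [0,0,0],
  ],
  delta_rot=[
    [0,0,0],
    [0,0,0],
    [0,0,0],
  ],
)

```text
time: 8.75
ee_pos: [0.4665, 0.1544, 0.0345]
eef_rot: [0.998, 0.06, 0.0, 0.0]
ft_force: [-5.2, -1.2, 12.4]
width: 0.0239
grip_force: 25.0
```

Run:
```python
from h import *
c,s=snap('wrist','wrist3'); snap('side','side3'); W=V('wrist3'); print(s['ee_pos'],s['ft_force'])
cv2.imwrite('pics/w3.png',np.hstack([W.img[40:300,150:450,::-1],V('side3').img[170:300,140:290,::-1].repeat(2,0).repeat(2,1)]))
```

```text
[0.4665063  0.15444862 0.03448098] [-5.17960751 -1.20980751 12.37633925]
```

View pics/w3.png

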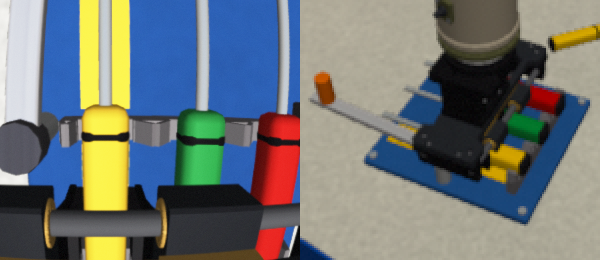

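The view shows the yellow handle down in its notches, its front and band level with green (rows 106–140), and 12 N of contact at the expected height. I'll open part-way, to about 40 mm, and lift.

play_rows(
  claw=[0.54,0.54,0.54,0.54,0.54],
  delta_pos=[
    [0,0,-0.005],
    [0,0,0],
    [0,0,0],
    [0,0,0],
    [0,0,0],
  ],
  delta_rot=[
    [0,0,0],
    [0,0,0],
    [0,0,0],
    [0,0,0],
    [0,0,0],
  ],
)

```text
time: 9.35
ee_pos: [0.4664, 0.1544, 0.0345]
eef_rot: [0.998, 0.06, -0.0, 0.0]
ft_force: [-0.8, 0.5, -0.2]
width: 0.0397
grip_force: 0.0
```

play_rows(
  claw=[0.54,0.54,0.54,0.54,0.54,0.54,0.54],
  delta_pos=[
    [0,0,-0.05],
    [0,0,-0.1],
    [0,0,-0.2],
    [0,0,-0.2],
    [0,0,-0.2],
    [0,0,-0.1],
    [0,0,0],
  ],
  delta_rot=[
    [0,0,0],
    [0,0,0],
    [0,0,0],
    [0,0,0],
    [0,0,0],
    [0,0,0],
    [0,0,0],
  ],
)

```text
time: 10.05
ee_pos: [0.468, 0.1552, 0.2086]
eef_rot: [0.998, 0.06, 0.003, -0.001]
ft_force: [0.1, -0.4, -1.7]
width: 0.0402
grip_force: 0.0
```

Run:
```python
from h import *
c,s=snap('wrist','wrist4'); snap('scene','scene4');snap('side','side4'); W=V('wrist4'); print(s['ee_pos'],s['eef_rot'],s['ft_force'])
a=np.load('rack.npy'); print('pred home yellow front,tip,rear; green front,tip', (W.proj(rackpts(a,[[.057,.052,.042],[.147,.052,.042],[-.055,.052,.042],[.057,0,.042],[.147,0,.042]]))/.64).round(0).tolist())
cv2.imwrite('pics/w4.png',cv2.resize(W.img[:,:,::-1],(800,600),interpolation=cv2.INTER_CUBIC))
```

```text
[0.46798327 0.15515526 0.20860607] [ 9.98212783e-01  5.96751100e-02  3.06284086e-03 -8.60689181e-04] [ 0.05539519 -0.42161297 -1.69913526]
pred home yellow front,tip,rear; green front,tip [[400.0, 211.0], [400.0, 86.0], [400.0, 361.0], [473.0, 212.0], [474.0, 88.0]]
```

View pics/w4.png

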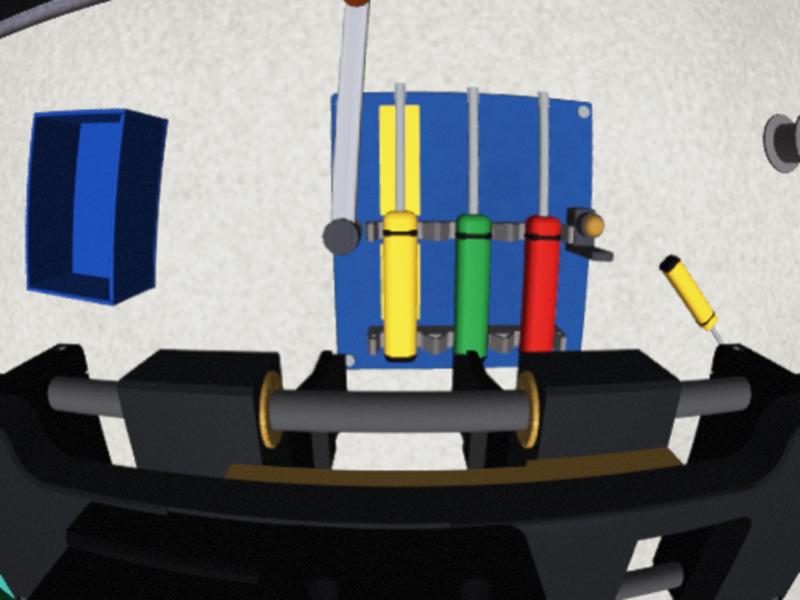

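The view shows yellow home at (400,285), front, band and blade level with green (473,285) and red (541,285) to within about 1.5 mm. The knob is at the top edge (357,0). I'll go to the knob and turn the tool half round so joint 7 stays in range through the swing.

play_rows(
  claw=[0.4,0.4,0.4,0.4,0.4,0.4,0.4],
  delta_pos=[
    [0.17,-0.024,0],
    [0.17,-0.024,0],
    [0.17,-0.024,0],
    [0.17,-0.024,0],
    [0.17,-0.024,0],
    [0.17,-0.024,0],
    [0,0,0],
  ],
  delta_rot=[
    [0,0,0],
    [0,0,0],
    [0,0,0],
    [0,0,0],
    [0,0,0],
    [0,0,0],
    [0,0,0],
  ],
)

```text
time: 10.9
ee_pos: [0.667, 0.2075, 0.2003]
eef_rot: [0.998, 0.06, -0.002, 0.001]
ft_force: [-0.7, 0.2, -0.6]
width: 0.0523
grip_force: 0.0
```

play_rows(
  claw=[0.4,0.4,0.4,0.4,0.4,0.4,0.4,0.4],
  delta_pos=[
    [0,0,0],
    [0,0,0],
    [0,0,0],
    [0,0,0],
    [0,0,0],
    [0,0,0],
    [0,0,0],
    [0,0,0],
  ],
  delta_rot=[
    [0,0,-0.045],
    [0,0,-0.045],
    [0,0,-0.045],
    [0,0,-0.045],
    [0,0,-0.045],
    [0,0,-0.045],
    [0,0,-0.045],
    [0,0,-0.045],
  ],
)

```text
time: 11.7
ee_pos: [0.6645, 0.2071, 0.2032]
eef_rot: [0.809, 0.588, -0.001, -0.0]
ft_force: [-0.1, 0.9, 0.2]
width: 0.0521
grip_force: 0.0
```

play_rows(
  claw=[0.4,0.4,0.4,0.4,0.4,0.4,0.4,0.4],
  delta_pos=[
    [0,0,0],
    [0,0,0],
    [0,0,0],
    [0,0,0],
    [0,0,0],
    [0,0,0],
    [0,0,0],
    [0,0,0],
  ],
  delta_rot=[
    [0,0,-0.045],
    [0,0,-0.045],
    [0,0,-0.045],
    [0,0,-0.045],
    [0,0,-0.045],
    [0,0,-0.045],
    [0,0,-0.045],
    [0,0,-0.045],
  ],
)

```text
time: 12.5
ee_pos: [0.6645, 0.2072, 0.2033]
eef_rot: [0.368, 0.93, -0.001, -0.001]
ft_force: [0.5, 0.4, -0.1]
width: 0.0522
grip_force: 0.0
```

play_rows(
  claw=[0.4,0.4,0.4,0.4,0.4,0.4,0.4,0.4],
  delta_pos=[
    [0,0,0],
    [0,0,0],
    [0,0,0],
    [0,0,0],
    [0,0,0],
    [0,0,0],
    [0,0,0],
    [0,0,0],
  ],
  delta_rot=[
    [0,0,-0.045],
    [0,0,-0.045],
    [0,0,-0.045],
    [0,0,-0.045],
    [0,0,-0.045],
    [0,0,-0.045],
    [0,0,0],
    [0,0,0],
  ],
)

```text
time: 13.3
ee_pos: [0.6649, 0.2072, 0.2038]
eef_rot: [-0.042, 0.999, -0.0, -0.001]
ft_force: [-0.2, -0.2, 0.2]
width: 0.052
grip_force: 0.0
```

Run:
```python
from h import *
c,s=snap('wrist','wrist5'); W=V('wrist5'); a=np.load('rack.npy')
print(s['ee_pos'],s['eef_rot'],s['joint_positions'].round(2),s['width'])
B=blob(W.img,(3,150,80),(14,255,255),15); print(B, W.proj(rackpts(a,[.2068,.0813,.11])),W.proj(rackpts(a,[.2068,.0813,.09])))
m=W.img[:,:,::-1]; cv2.imwrite('pics/w5.png',cv2.resize(m,(800,600)))
```

```text
[0.66494708 0.20721389 0.20376132] [-4.20439206e-02  9.99115546e-01 -1.71831262e-04 -6.36535752e-04] [ 0.08  0.59 -0.7   1.24  0.37  1.44  1.07] 0.05198033005986344
[(np.int32(465), [254.8, 199.7], [array([255. , 199.5]), array([27., 20.]), np.float64(90.0)])] [[255.85444627 203.43416866]] [[255.79480956 197.7455862 ]]
```

View pics/w5.png

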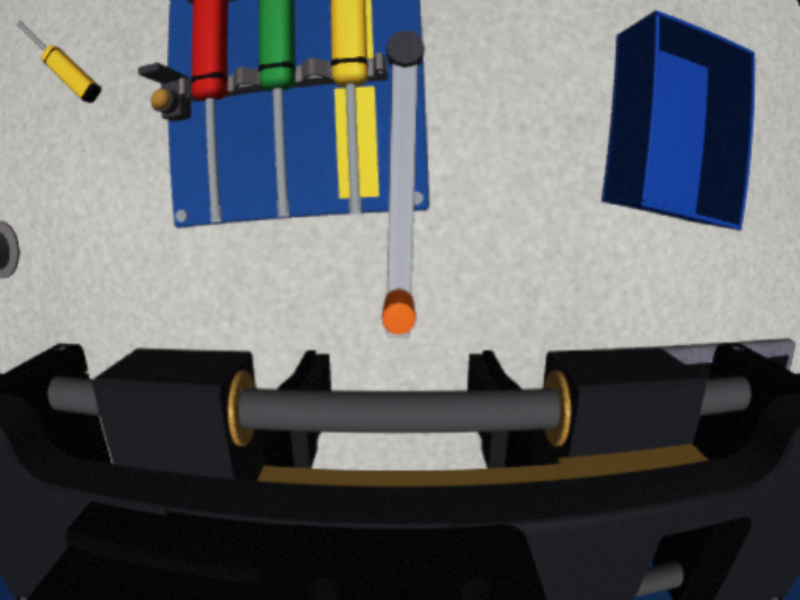

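The knob top centre at (399,318) matches the model prediction (400,318). I'll descend on it and grip.

play_rows(
  claw=[0.4,0.4,0.4,0.4,0.4,0.4,0.4,0.4],
  delta_pos=[
    [-0.018,0.002,0],
    [0,0,0.15],
    [0,0,0.15],
    [0,0,0.15],
    [0,0,0.1],
    [0,0,0.08],
    [0,0,0],
    [0,0,0],
  ],
  delta_rot=[
    [0,0,0.005],
    [0,0,0],
    [0,0,0],
    [0,0,0],
    [0,0,0],
    [0,0,0],
    [0,0,0],
    [0,0,0],
  ],
)

```text
time: 14.15
ee_pos: [0.6695, 0.2084, 0.0793]
eef_rot: [-0.036, 0.999, 0.0, 0.0]
ft_force: [0.3, -0.2, 1.2]
width: 0.0519
grip_force: 0.0
```

play_rows(
  claw=[1,1,1,1,1,1,1,1],
  delta_pos=[
    [0,0,0],
    [0,0,0],
    [0,0,0],
    [0,0,0],
    [0,0,0],
    [0,0,0],
    [0,0,0],
    [0,0,0],
  ],
  delta_rot=[
    [0,0,0],
    [0,0,0],
    [0,0,0],
    [0,0,0],
    [0,0,0],
    [0,0,0],
    [0,0,0],
    [0,0,0],
  ],
  squeeze=10,
)

```text
time: 14.95
ee_pos: [0.6692, 0.208, 0.0788]
eef_rot: [-0.036, 0.999, 0.0, 0.0]
ft_force: [-1.1, -0.3, 1.4]
width: 0.0192
grip_force: 10.0
```

Run:
```python
from h import *
s=r.read_state(); a=np.load('rack.npy'); u=R.from_euler('z',-a[3]).apply(s['ee_pos']-a[:3])-[.042,.09,0]
th=np.arctan2(u[0],-u[1]); print('rack rel',u,'rad',np.hypot(*u[:2]),'th',th, s['width'],s['grip_force'],s['ft_force'])
x=R.from_quat(s['eef_rot']).as_matrix()[:,0]; print('tool yaw',np.arctan2(x[1],x[0])%6.283,'want',(th-np.pi/2+a[3]+np.pi))
# per-row step for rotation dth about hinge at -L*x... in tool frame (hinge at +rad along tool x)
rad=.165
for d in (.06,.1,.12): print(d,'rot',d/np.pi,'dx',rad*(1-np.cos(d))/.2,'dy',rad*np.sin(d)/.2)
```

```text
rack rel [ 0.16563726 -0.0086302   0.07876244] rad 0.16586193932395893 th 1.5187403952019767 0.019184427682250028 10.000014833640307 [-1.09800104 -0.29689308  1.4091381 ]
tool yaw 3.21357197116022 want 3.2095232453368894
0.06 rot 0.01909859317102744 dx 0.0014845545534565435 dy 0.04947030534554179
0.1 rot 0.03183098861837907 dx 0.004121563645628698 dy 0.08236256873363323
0.12 rot 0.03819718634205488 dx 0.005932875420560343 dy 0.09876257101335846
```

play_rows(
  claw=[1,1,1,1,1,1,1,1],
  delta_pos=[
    [0.004,-0.0824,0],
    [0.004,-0.0824,0],
    [0.004,-0.0824,0],
    [0.004,-0.0824,0],
    [0.004,-0.0824,0],
    [0.004,-0.0824,0],
    [0.004,-0.0824,0],
    [0.004,-0.0824,0],
  ],
  delta_rot=[
    [0,0,0.0318],
    [0,0,0.0318],
    [0,0,0.0318],
    [0,0,0.0318],
    [0,0,0.0318],
    [0,0,0.0318],
    [0,0,0.0318],
    [0,0,0.0318],
  ],
)

```text
time: 15.75
ee_pos: [0.6272, 0.0868, 0.0787]
eef_rot: [0.357, 0.934, 0.0, -0.0]
ft_force: [-2.7, 3.6, 3.1]
width: 0.0195
grip_force: 10.0
```

```bash
cat > st.py <<'E'
from h import *
s=r.read_state(); a=np.load('rack.npy'); u=R.from_euler('z',-a[3]).apply(s['ee_pos']-a[:3])-[.042,.09,0]
th=np.arctan2(u[0],-u[1]); x=R.from_quat(s['eef_rot']).as_matrix()[:,0]
print('rel',u.round(4),'rad',np.hypot(*u[:2]).round(4),'th',th.round(4),s['width'],s['grip_force'],s['ft_force'].round(1),'yaw err',np.arctan2(x[1],x[0])%6.283-(th+np.pi/2+a[3]), s['joint_positions'].round(2))
E
python3 st.py
```

```text
rel [ 0.1094 -0.124   0.0787] rad 0.1653 th 0.723 0.019472208911555326 9.997298663947731 [-2.7  3.6  3.1] yaw err -0.00256926489853182 [ 0.19  0.52 -0.53  1.58  0.28  1.12  0.44]
```

Tracking is accurate: radius 165 mm, angle 0.72. Continuing to about 0.15.

play_rows(
  claw=[1,1,1,1,1,1,1],
  delta_pos=[
    [0.004,-0.0824,0],
    [0.004,-0.0824,0],
    [0.004,-0.0824,0],
    [0.004,-0.0824,0],
    [0.004,-0.0824,0],
    [0.002,-0.0495,0],
    [0,0,0],
  ],
  delta_rot=[
    [0,0,0.0318],
    [0,0,0.0318],
    [0,0,0.0318],
    [0,0,0.0318],
    [0,0,0.0318],
    [0,0,0.019],
    [0,0,0],
  ],
)

```text
time: 16.45
ee_pos: [0.5498, 0.0383, 0.0787]
eef_rot: [0.6, 0.8, 0.0, -0.0]
ft_force: [-1.7, 5.0, -1.2]
width: 0.0198
grip_force: 10.0
```

```bash
python3 st.py
```

```text
rel [ 0.0267 -0.1628  0.0787] rad 0.165 th 0.1628 0.01982261229490324 10.001183138228953 [-1.7  5.  -1.2] yaw err 0.0014426886667489036 [ 0.23  0.34 -0.45  1.8   0.17  1.04  0.  ]
```

play_rows(
  claw=[1,1,1,1,1,1],
  delta_pos=[
    [0,-0.033,0],
    [0,-0.033,0],
    [0,-0.033,0],
    [0,-0.033,0],
    [0,0,0],
    [0,0,0],
  ],
  delta_rot=[
    [0,0,0.0127],
    [0,0,0.0127],
    [0,0,0.0127],
    [0,0,0.0127],
    [0,0,0],
    [0,0,0],
  ],
)

```text
time: 17.05
ee_pos: [0.5248, 0.0331, 0.0786]
eef_rot: [0.66, 0.751, 0.0, -0.001]
ft_force: [-4.6, 4.7, 3.7]
width: 0.0196
grip_force: 10.0
```

```bash
python3 st.py
```

```text
rel [ 0.0014 -0.165   0.0786] rad 0.165 th 0.0083 0.019595693098327475 10.001272384542972 [-4.6  4.7  3.7] yaw err 4.50175738913039e-05 [ 0.24  0.28 -0.44  1.87  0.14  1.02 -0.13]
```

play_rows(
  claw=[1,1,1,1],
  delta_pos=[
    [0,-0.01,0],
    [0,0,0],
    [0,0,0],
    [0,0,0],
  ],
  delta_rot=[
    [0,0,0],
    [0,0,0],
    [0,0,0],
    [0,0,0],
  ],
)

```text
time: 17.45
ee_pos: [0.5246, 0.0331, 0.0787]
eef_rot: [0.66, 0.751, 0.002, 0.0]
ft_force: [4.0, 5.5, -3.6]
width: 0.0197
grip_force: 10.0
```

play_rows(
  claw=[1,1,1],
  delta_pos=[
    [0,-0.005,0],
    [0,0,0],
    [0,0,0],
  ],
  delta_rot=[
    [0,0,0],
    [0,0,0],
    [0,0,0],
  ],
)

```text
time: 17.75
ee_pos: [0.5245, 0.0331, 0.0788]
eef_rot: [0.66, 0.751, 0.002, 0.001]
ft_force: [9.4, 6.2, -8.7]
width: 0.0197
grip_force: 10.0
```

```bash
python3 st.py
```

```text
rel [ 0.001  -0.165   0.0788] rad 0.165 th 0.0063 0.01967644076833984 10.01347403449472 [ 9.4  6.2 -8.7] yaw err 0.0022136314570135873 [ 0.24  0.28 -0.44  1.87  0.13  1.02 -0.13]
```

It's on the stop: force rises with no motion at about 0.006 rad. Release, lift, look.

play_rows(
  claw=[0.4,0.4,0.4,0.4,0.4],
  delta_pos=[
    [0,0,0],
    [0,0,0],
    [0,0,0],
    [0,0,0],
    [0,0,0],
  ],
  delta_rot=[
    [0,0,0],
    [0,0,0],
    [0,0,0],
    [0,0,0],
    [0,0,0],
  ],
)

```text
time: 18.25
ee_pos: [0.5222, 0.0311, 0.0786]
eef_rot: [0.662, 0.75, -0.0, 0.0]
ft_force: [-0.2, 0.6, -0.4]
width: 0.0492
grip_force: 0.0
```

play_rows(
  claw=[0.4,0.4,0.4,0.4,0.4,0.4,0.4],
  delta_pos=[
    [0,0,-0.05],
    [0,0,-0.15],
    [0,0,-0.2],
    [0,0,-0.2],
    [-0.2,0,-0.1],
    [-0.2,0,0],
    [0,0,0],
  ],
  delta_rot=[
    [0,0,0],
    [0,0,0],
    [0,0,0],
    [0,0,0],
    [0,0,0],
    [0,0,0],
    [0,0,0],
  ],
)

```text
time: 18.95
ee_pos: [0.5326, -0.0545, 0.2199]
eef_rot: [0.664, 0.747, -0.0, 0.002]
ft_force: [-0.3, 0.3, -0.6]
width: 0.0521
grip_force: 0.0
```

Run:
```python
from h import *
c,s=snap('wrist','wrist6'); W=V('wrist6'); a=np.load('rack.npy'); print(s['ee_pos'],s['ft_force'])
p=lambda q:(W.proj(rackpts(a,q))/.64).round(0).tolist()
print('knob th=0',p([.042,-.075,.11]),'th=.06',p([.042+.165*.06,-.075,.11]),'fronts y,g,r',p([[.057,.052,.042],[.057,0,.042],[.057,-.052,.042]]),'tips',p([[.147,y,.042] for y in (.052,0,-.052)]))
cv2.imwrite('pics/w6.png',cv2.resize(W.img[:,:,::-1],(800,600),interpolation=cv2.INTER_CUBIC))
```

```text
[ 0.53257494 -0.05449125  0.21991973] [-0.3062749   0.28049567 -0.60704903]
knob th=0 [[400.0, 157.0]] th=.06 [[417.0, 157.0]] fronts y,g,r [[419.0, 0.0], [420.0, 64.0], [420.0, 132.0]] tips [[537.0, 8.0], [540.0, 70.0], [541.0, 137.0]]
```

View pics/w6.png

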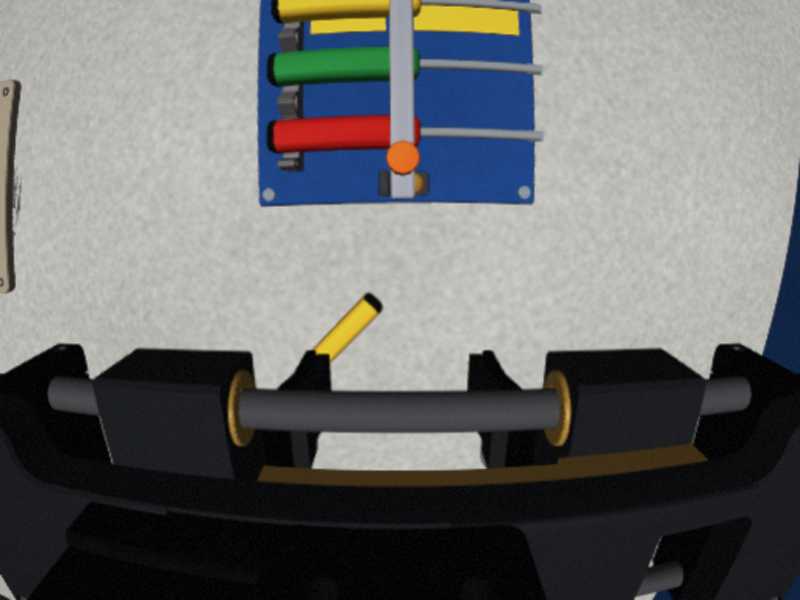

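The final view shows the bar across all three handles. The knob is at (402,157), the shut prediction being (400,157), with the brass ball past the bar at (421,183) and the three blade tips lined up at columns 540–542. Handing in.

```bash
python3 -c "
from bench import r
print(r.close_job())"
```

```text
the job is handed in; nothing more can be done
None
```

The yellow screwdriver lies in its slot in line with the other two (about 1.5 mm forward of them by the camera), the keeper bar is past its catch against the stop, and the job was handed in at about 19 s with no verdict returned.

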